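Close the bearing tray and hold it level over the tag reader

ROBOT

A 6-joint arm with a two-finger parallel gripper is mounted at the origin on a cart in front of the work surface, level with it; the furniture and walls round the work are solid. World frame = base frame: x ahead of the robot, y to its left, z up, the work surface at z = 0. Lengths are in m, angles in degrees, forces in N, time in s.
With the tool pointing down it reaches from about 0.375 to 0.75 m from the base axis. Payload 9 kg.
Tool frame: the origin (TCP) lies midway between the tips of the shut fingers; the grasp point (between the pads) lies behind it (ctrl.grip_point_offset is the z of the grasp point in the tool frame, in m); z points along the fingers, x is the direction in which the jaws open and shut, and the axes are right-handed (so a half turn about z gives the same grasp; the last joint's range is limited). The gripper opens to 85 mm and grips with 20 to 120 N. Pads are 22 mm wide; open, the fingers measure 114 mm over their backs; the gripper's body (76 mm by 85 mm) begins 54 mm behind the grasp point. The pads swing forward as they close: fully open they stand 13 mm farther back than shut.
Start: joints at [55.881, 5.964, 5.575, 89.605, 0, 77.527], TCP at [0.221, 0.558, 0.195] pointing down, gripper open.
Joint ranges: [-171.21, 171.21], [-48.23, 106.86], [-62.78, 66.21], [-105.2, 120.99], [-86.42, 89.51], [-180, 180]. Speed limits (degrees/s): [127.2, 127.2, 147.25, 180, 180, 180].

INTERFACE

Orientations are given as a 3x3 rotation matrix whose columns are the frame's x, y, z axes.
In Python, from workcell import ctrl gives the robot as it stands.
- The arm moves only by the tool apply_moves, never from a script. Its argument "rows" is a list that holds one entry, the list of rows, each a list of 7 numbers: the opening, from -1 (shut) to 1 (fully open), so that 0 is half open, then the shift along the tool's x, y, z scaled (see below), then the turn, a rotation vector about the tool's x, y, z scaled (see below). In form: [[[grip, x, y, z, wx, wy, wz], ...]]. A call has exactly 10 rows; each row shifts and turns the commanded pose from where the row before left it, along the tool's axes as they then stand; what a row does not reach is not made up. The controller multiplies each number of a shift by 0.25 m and each number of a turn by 180 degrees. A row lasts 1/12 s, in which the tool goes at most 41.7 mm and 7.16 degrees, less where a joint would pass 70% of its speed; a pose out of reach is approached as far as the arm can. A call with a number of a shift or a turn outside -1 to 1 is refused whole. A call with a gripper value outside its range is refused whole. The fingers move at their own pace and stop on an object; "newtons" is the grip in N (left out, the last holds). Time passes only in rows, so rows that do not move let the fingers close, or fill a call up. It gives the time, the measured TCP pose, the force and the opening at its end, in the units of the state.
- ctrl.get_obs(): the state, without advancing time (a new reading comes with each control period).
- ctrl.get_image(name): name is "scene" or "top"; returns a dict with "image" (480x640x3 uint8, blue, green, red), "camera_matrix" (3x3 intrinsics, pixels), "view" (4x4, takes a point from world to camera coordinates). Camera axes: x right, y down, z forward; pixel columns grow to the right and rows downward; lengths in m; the calibration is good to about 2 mm. A picture is of the moment at which its call begins. There is no depth.
- ctrl.job_done(): hands the job in, once; it reports no verdict.
The state is a dict: "time_s": time; "joint_pos": joint angles; "qd": joint speeds; "tau": joint torques, N m; "tool_pos": TCP position; "eef_rot": TCP orientation; "wrist_force": force on the tool from outside, world axes, zero at the start; "wrist_torque": the same for the moment, N m; "width": finger opening in m.
Only numpy, scipy, OpenCV 4.12 (cv2) and the standard library are available. Lean on these libraries where they do the work, as an engineer would, in place of code of your own. Each camera call takes 0.05 s, during which the arm holds its last target.

TASK

The bearing tray is loaded: first seat the loose round lid squarely in its round well while the tray stands on the table, and let go of the lid. Then pick the tray up by its centre handle, without tipping it and without letting the loose steel ball out of its shallow pocket, and carry it over the flat tag reader pad. Finish while still holding it there, level, still and centred over the pad with about 8 cm of air between the tray and the pad; do not touch the pad with it or set it down.

Things in the scene. Friction and masses are not known exactly. Their poses are not given: they have to be found in the camera images.
- tray_handle (a point): centre of the handle bar of the bearing tray, 79 mm above the tray's underside. The loose aluminium tray (about 0.34 kg) is 100 mm along its x, 216 mm along its y, with a 10 mm high edge. In its middle two thin posts carry a black bar 64 mm long along the tray's x, 14 mm thick along its y and 26 mm high (66 to 92 mm above the underside). Axes are the tray's: +y points to the ball pocket, -y to the round well, z up
- tray_bottom (a point): centre of the tray's underside, straight below the handle; the tray stands on the table at the start
- pocket (a point): centre of the ball's place in the pocket, 72 mm from the tray's middle along its +y and 15 mm above the underside: a flat floor (4 mm above the underside) in a steel ring 42 mm across outside, 34 mm inside, only 2.5 mm high. The ball rolls freely inside it, its centre up to 10 mm from the middle, and climbs out if the tray is tipped more than about 35 degrees or jerked
- ball_center (a point): centre of the loose steel ball, 22 mm diameter, 44 g, lying in the pocket
- well_mouth (a point): centre of the mouth of the open round steel well, 72 mm from the tray's middle along its -y, 20 mm above the underside: 52 mm inside, 58 mm outside diameter, 16 mm deep, with a few small pins on its floor. Axes as the tray's
- lid_center (a point): centre, half-way up, of the loose round lid (60 g, 36 mm high, z up), which starts lying on the table, knob up: from below, a plug 46 mm diameter and 6 mm high, a flange 62 mm diameter and 4 mm thick, a black round knob 20 mm diameter and 26 mm high. The centre lies 18 mm above the plug's underside, in the knob. Seated, the flange lies on the well's rim and this point is 12 mm above the well's mouth; the plug has 3 mm clearance all round
- pad_top (a point): centre of the top face of the tag reader pad, a flat grey slab with a black face, fixed to the table: 110 mm (its x) by 150 mm (its y), top face 12 mm above the table, with a small plug stub at its +x edge

How it is judged (in metres and radians):
On the way, in this order (a step that is already met when the one before it is completed fails the run):
1. lid seated in the well and let go, tray standing on the table (horizontal distance between lid_center and well_mouth below 0.007 m and z of lid_center in the frame of well_mouth between 0.009 and 0.0145 m and angle between lid_center's own z axis and vertical below 0.08 rad and contact force between the fingers and lid below 0.1 N and height (world z) of tray_bottom below 0.006 m), for 0.2 s.
2. tray lifted clear of the table by the fingers with the lid on (horizontal distance between lid_center and well_mouth below 0.007 m and z of lid_center in the frame of well_mouth between 0.009 and 0.0145 m and height (world z) of tray_bottom above 0.03 m and contact force between the fingers and tray above 1 N), for 0.2 s.
At the end, for the whole second after the job is handed in: Fingers hold the tray still and level (0.09 rad), its underside 50 to 115 mm above the pad (not touching), its middle within 35 mm of the pad's centre; ball within 18 mm of the pocket point; lid seated (7 mm sideways, 9 to 14.5 mm above the mouth), not touched by the fingers (horizontal distance between lid_center and well_mouth below 0.007 m and z of lid_center in the frame of well_mouth between 0.009 and 0.0145 m and angle between tray_handle's own z axis and vertical below 0.09 rad and contact force between the fingers and lid below 0.1 N and distance between ball_center and pocket below 0.018 m and height (world z) of tray_bottom between 0.062 and 0.127 m and horizontal distance between tray_bottom and pad_top below 0.035 m and contact force between the fingers and tray above 1 N and contact force between tray and pad below 0.1 N and linear speed of tray below 0.03 m/s); the arm keeps its last pose, push and grip.
It fails at once if the ball leaves its pocket (distance between ball_center and pocket above 0.02 m).
It fails at once if the tray is tipped more than 0.35 rad (angle between tray_handle's own z axis and vertical above 0.35 rad).
It fails at once if the tray touches the pad (contact force between tray and pad above 0.5 N).
It also fails if it takes over 64 s, if anything falls off the work surface, if the arm or the gripper's body presses on something with over 40 N, if the wrist force passes 120 N, or if a joint passes its speed limit or range.

## Working session

There is one attempt and no reset: what is moved stays moved. The work goes in short steps, Python scripts to look and compute and a tool call to move; the robot and the scene stay as the last step left them, time stands still between calls to the robot, and variables do not carry over. Pictures are saved under pics/ and viewed, and the job is handed in when it is done.

Besides the shell and the picture viewer there is one more tool, called after "Emit:" as name(argument=value, ...), one argument or row to a line, values as JSON. apply_moves: Moves the arm, as the interface text tells. Shifts and turns lie within -1 to 1; 1 stands for 0.25 m of shift or 180 degrees of turn. Its arguments: {"type":"object","properties":{"rows":{"type":"array"},"newtons":{"type":"number"}},"required":["rows"]}

```bash
mkdir -p pics; ls
cat > h.py <<'E'
import numpy as np, cv2
from workcell import ctrl
def snap(n,f):
    d=ctrl.get_image(n); cv2.imwrite('pics/'+f+'.png',d['image']); np.savez('pics/'+f+'.npz',K=d['camera_matrix'],V=d['view']); return d
def ray(K,V,uv):
    V=np.array(V);R=V[:3,:3];t=V[:3,3];c=-R.T@t
    d=R.T@np.linalg.inv(K)@np.array([uv[0],uv[1],1.]); return c,d/np.linalg.norm(d)
def onz(K,V,uv,z):
    c,d=ray(K,V,uv); return c+d*(z-c[2])/d[2]
def tri(r1,r2):
    c1,d1=r1;c2,d2=r2
    A=np.stack([d1,-d2],1);s=np.linalg.lstsq(A,c2-c1,rcond=None)[0]
    p=c1+s[0]*d1;q=c2+s[1]*d2; return (p+q)/2,np.linalg.norm(p-q)
def proj(K,V,p):
    V=np.array(V);x=K@(V[:3,:3]@np.array(p)+V[:3,3]);return x[:2]/x[2]
def load(f):
    z=np.load('pics/'+f+'.npz');return z['K'],z['V']
E
python3 - <<'E'
from h import *
print(ctrl.get_obs(), ctrl.grip_point_offset)
for n in ('scene','top'):
    d=snap(n,n+'0'); print(d['camera_matrix'],d['view'])
E
```

```text
pics
{'time_s': 0.0, 'joint_pos': array([ 5.58797749e+01,  5.99831879e+00,  5.52692434e+00,  8.96043630e+01,
       -1.46042386e-04,  7.75254491e+01]), 'qd': array([ 0.07329681,  0.01305991, -0.02993959,  0.04744603, -0.04718289,
        0.05410181]), 'tau': array([ 1.49938529e-03, -5.56933701e+01,  5.03648472e+01,  1.66824635e-02,
       -1.88865015e-04,  3.56140333e-06]), 'tool_pos': array([0.22110672, 0.55736789, 0.19442412]), 'eef_rot': array([[ 3.68865141e-01,  9.29482631e-01, -7.39562221e-04],
       [ 9.29482028e-01, -3.68865773e-01, -1.09604279e-03],
       [-1.29155192e-03, -2.83117816e-04, -9.99999126e-01]]), 'wrist_force': array([ 0.59251654, -0.19574125,  0.49562701]), 'wrist_torque': array([-0.001649  , -0.00109669,  0.02556063]), 'width': 0.08550518051498285} -0.0187
[[555.9275014    0.         322.53096181]
 [  0.         555.9275014  232.13885347]
 [  0.           0.           1.        ]] [[ 0.59259625 -0.8052829  -0.01868492 -0.29435279]
 [-0.63438238 -0.45228723 -0.62689334  0.37184401]
 [ 0.49637553  0.38334803 -0.778881    0.87094319]
 [ 0.          0.          0.          1.        ]]
[[578.16026371   0.         315.40647609]
 [  0.         578.16026371 240.98417291]
 [  0.           0.           1.        ]] [[-0.01425739 -0.99989446  0.00279339  0.00863511]
 [-0.99836822  0.01408103 -0.05534094  0.51166552]
 [ 0.05529576 -0.00357785 -0.99846361  1.37702076]
 [ 0.          0.          0.          1.        ]]
```

View pics/scene0.png

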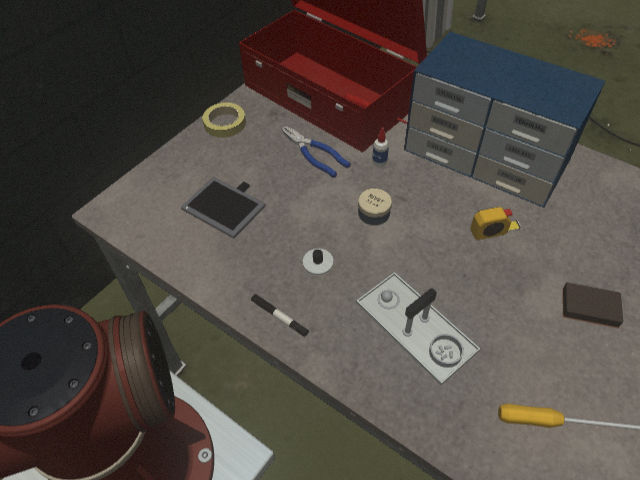

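View pics/top0.png

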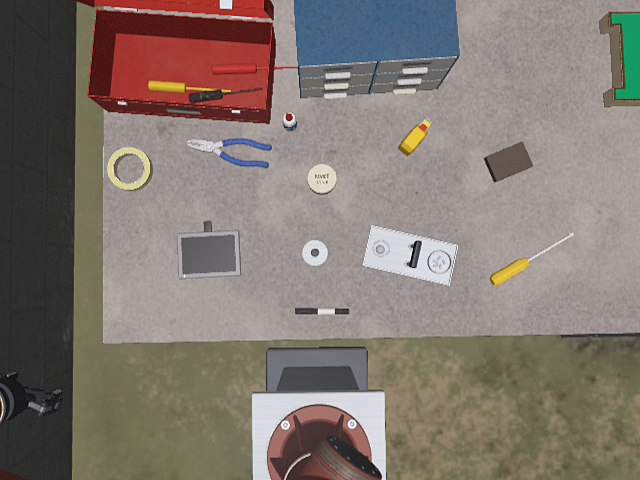

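Run:
```python
import cv2,numpy as np
t=cv2.imread('pics/top0.png');s=cv2.imread('pics/scene0.png')
a=cv2.resize(t[215:295,350:470],None,fx=6,fy=6,interpolation=2);cv2.imwrite('pics/c1.png',a)
a=cv2.resize(s[260:390,345:490],None,fx=4,fy=4,interpolation=2);cv2.imwrite('pics/c2.png',a)
b=cv2.resize(t[230:276,290:340],None,fx=6,fy=6,interpolation=2);c=cv2.resize(s[240:286,290:340],None,fx=6,fy=6,interpolation=2)
cv2.imwrite('pics/c3.png',np.hstack([b,c]))
b=cv2.resize(t[210:290,170:250],None,fx=5,fy=5,interpolation=2);c=cv2.resize(s[170:250,175:275],None,fx=4,fy=5,interpolation=2)
cv2.imwrite('pics/c4.png',np.hstack([b,c]))
```

```text
(no output)
```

View pics/c1.png

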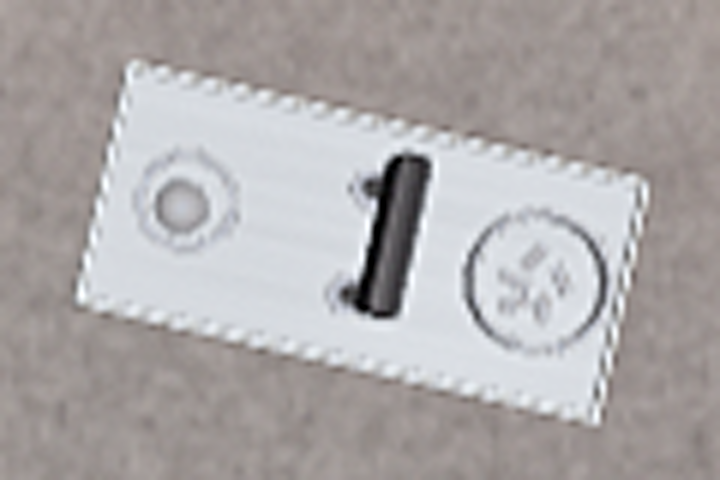

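View pics/c2.png

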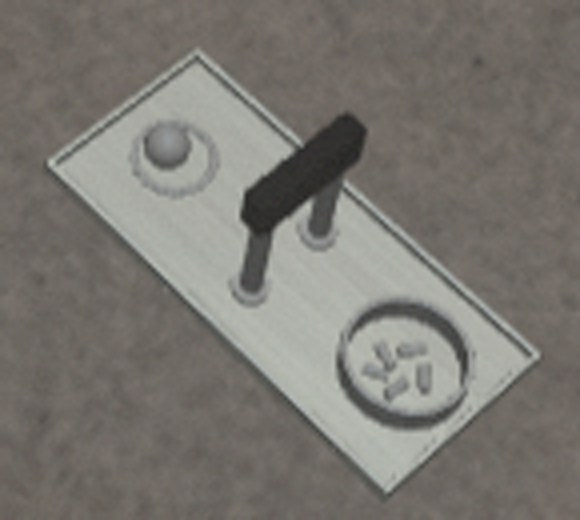

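View pics/c3.png

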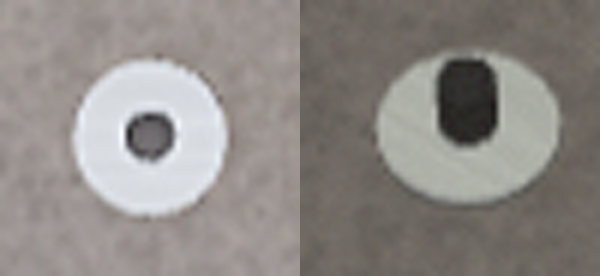

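View pics/c4.png

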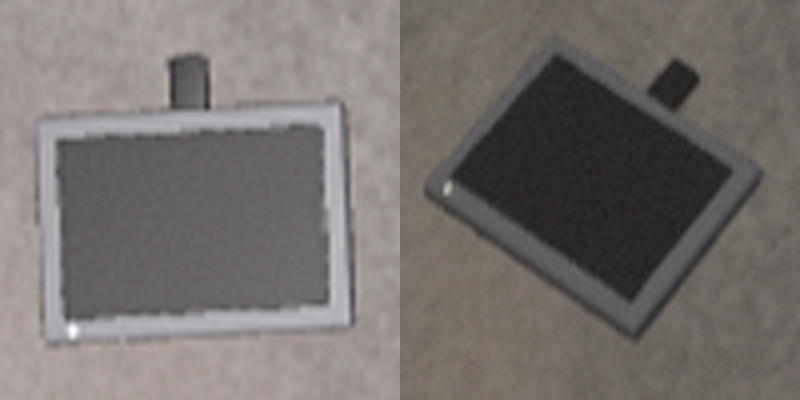

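```bash
cat > m.py <<'E'
from h import *
def big(m):
    c,_=cv2.findContours(m.astype(np.uint8),cv2.RETR_EXTERNAL,cv2.CHAIN_APPROX_NONE); return max(c,key=cv2.contourArea)
def masked(im,x0,x1,y0,y1,lo,hi):
    g=im.max(2).astype(int); m=np.zeros(g.shape,bool); m[y0:y1,x0:x1]=((g>=lo)&(g<=hi))[y0:y1,x0:x1]; return m
def quad(c):
    h=cv2.convexHull(c);e=0.01
    while 1:
        p=cv2.approxPolyDP(h,e*cv2.arcLength(h,True),True)
        if len(p)<=4:break
        e*=1.15
    p=p[:,0].astype(float)
    # refine by line fits
    L=[];pts=c[:,0].astype(float)
    for i in range(4):
        a,b=p[i],p[(i+1)%4];u=(b-a)/np.linalg.norm(b-a);w=pts-a;s=w@u;d=abs(w[:,0]*u[1]-w[:,1]*u[0])
        k=pts[(d<2.0)&(s>4)&(s<np.linalg.norm(b-a)-4)]
        vx,vy,x,y=cv2.fitLine(k.astype(np.float32),cv2.DIST_HUBER,0,.01,.01).ravel();L.append((np.array([x,y]),np.array([vx,vy])))
    out=[]
    for i in range(4):
        (a,u),(b,v)=L[i-1],L[i];s=np.linalg.solve(np.stack([u,-v],1),b-a)[0];out.append(a+s*u)
    return np.array(out)
E
python3 - <<'E'
from m import *
t=cv2.imread('pics/top0.png');s=cv2.imread('pics/scene0.png')
T=load('top0');S=load('scene0')
for im,pts in((t,[(245,300),(248,390),(253,315),(253,210),(215,350)]),(s,[(262,310),(350,400),(258,318),(205,220),(280,340)])):
    print([im[p].tolist() for p in pts])
ct=big(masked(t,350,470,215,295,185,255));cs=big(masked(s,345,490,260,390,135,255))
qt,qs=quad(ct),quad(cs);print(qt,qs)
# match via plane z .01
wt=np.array([onz(*T,q,.01) for q in qt]);ws=np.array([onz(*S,q,.01) for q in qs])
C=[]
for i in range(4):
    j=np.argmin(np.linalg.norm(ws-wt[i],axis=1));p,e=tri(ray(*T,qt[i]),ray(*S,qs[j]));C.append(p);print(wt[i].round(4),ws[j].round(4),'tri',p.round(4),round(e,4))
C=np.array(C)
for W,n in((wt,'t'),(C,'tri'),(ws,'s')):
    print(n,W.mean(0).round(4),[round(np.linalg.norm(W[i]-W[(i+1)%4]),4) for i in range(4)])
# lid
lt=big(masked(t,290,340,230,276,190,255));ls=big(masked(s,290,340,240,286,130,255))
et=cv2.fitEllipse(lt);es=cv2.fitEllipse(ls);print('flange',et,es,onz(*T,et[0],.01),onz(*S,es[0],.01),tri(ray(*T,et[0]),ray(*S,es[0])))
kt=big(masked(t,305,326,243,263,0,140));ks=big(masked(s,308,328,245,268,0,80))
m=cv2.moments(kt);kc=(m['m10']/m['m00'],m['m01']/m['m00']);print('knob',kc,onz(*T,kc,.036)); b=ks[:,0];print('knob scene bbox',b.min(0),b.max(0))
# pad
pt=quad(big(masked(t,172,246,228,284,100,255)&0|masked(t,172,246,228,284,0,255)&False if 0 else masked(t,172,246,228,284,0,128)));print('pad face',pt)
W=np.array([onz(*T,q,.012) for q in pt]);print(W.mean(0),[round(np.linalg.norm(W[i]-W[(i+1)%4]),4) for i in range(4)])
E
```

```text
[[143, 148, 155], [223, 218, 215], [113, 110, 115], [102, 99, 102], [162, 165, 175]]
[[166, 173, 173], [106, 110, 117], [35, 36, 38], [41, 42, 44], [102, 108, 115]]
[[371.43588 225.19986]
 [456.74573 244.79861]
 [448.88843 284.78888]
 [362.62427 264.8198 ]] [[393.7831  271.92813]
 [479.56555 348.08722]
 [441.1215  382.46088]
 [356.44397 299.89545]]
[ 0.5483 -0.1346  0.01  ] [ 0.5495 -0.134   0.01  ] tri [ 0.5482 -0.1345  0.0119] 0.0002
[ 0.4979 -0.3397  0.01  ] [ 0.4985 -0.3425  0.01  ] tri [ 0.4987 -0.3413  0.0083] 0.0026
[ 0.4019 -0.3181  0.01  ] [ 0.4025 -0.3188  0.01  ] tri [ 0.4022 -0.3184  0.0102] 0.0008
[ 0.4529 -0.1115  0.01  ] [ 0.4542 -0.1107  0.01  ] tri [ 0.4529 -0.1114  0.0123] 0.0002
t [ 0.4753 -0.226   0.01  ] [np.float64(0.2111), np.float64(0.0984), np.float64(0.2128), np.float64(0.0982)]
tri [ 0.4755 -0.2264  0.0107] [np.float64(0.2126), np.float64(0.0992), np.float64(0.2131), np.float64(0.098)]
s [ 0.4762 -0.2265  0.01  ] [np.float64(0.2146), np.float64(0.0988), np.float64(0.2143), np.float64(0.098)]
flange ((314.55755615234375, 252.4518280029297), (24.268634796142578, 24.900684356689453), 3.208951950073242) ((317.5676574707031, 260.69775390625), (23.881380081176758, 28.944154739379883), 86.11438751220703) [0.48431027 0.00380498 0.01      ] [0.48459127 0.00309415 0.01      ] (array([0.48455873, 0.00353036, 0.00963286]), np.float64(0.0007221939356371783))
knob (314.61603375527426, 252.168776371308) [0.48405441 0.00370476 0.036     ]
knob scene bbox [313 250] [322 263]
pad face [[233.39192 235.1642 ]
 [235.35175 269.77292]
 [182.      273.16412]
 [182.      237.54597]]
[0.48442043 0.25971826 0.012     ] [np.float64(0.0835), np.float64(0.1282), np.float64(0.0857), np.float64(0.1239)]
```

Run:
```python
from m import *
t=cv2.imread('pics/top0.png');s=cv2.imread('pics/scene0.png')
T=load('top0');S=load('scene0')
# bar: scene & top
bt=big(masked(t,408,424,236,272,0,110));bs=big(masked(s,403,440,285,320,0,70))
rt=cv2.minAreaRect(bt);rs=cv2.minAreaRect(bs);print(rt,rs)
p,e=tri(ray(*T,rt[0]),ray(*S,rs[0]));print('bar',p,e)
u=np.array([.2375,.9714]);c=np.array([.4755,-.2264])
w=np.r_[c-.072*u,.02];print('well pred',w,'proj',proj(*T,w),proj(*S,w),'handle',proj(*T,np.r_[c,.079]),proj(*S,np.r_[c,.079]))
# ring dark in top: contour points between 
g=t.max(2)
mm=np.zeros(g.shape,np.uint8);mm[246:278,424:454]=255
yy,xx=np.mgrid[:480,:640];r=np.hypot(xx-439,yy-261.7);d=(g<195)&(r>9.5)&(r<14)
pts=np.argwhere(d)[:,::-1].astype(np.float32);el=cv2.fitEllipse(pts);print('ring top',el,len(pts))
for z in(.016,.02):print(onz(*T,el[0],z))
# ring scene: bright rim? compute inner-floor-wall dark
gs=s.max(2);pr=proj(*S,w);r=np.hypot(xx-pr[0],yy-pr[1])
d=((gs<115)&(r<20)&(xx>428)&(yy<378)).astype(np.uint8)
for f,im,x0,y0 in(('a',t,422,244),('b',s,425,330)):
    cc=cv2.resize(im[y0:y0+44,x0:x0+44],None,fx=9,fy=9,interpolation=0);cv2.imwrite('pics/r%s.png'%f,cc)
a=cv2.imread('pics/ra.png');b=cv2.imread('pics/rb.png');cv2.imwrite('pics/r.png',np.hstack([a,b]))
# pad outer
g=t.max(2); 
po=quad(big(masked(t,172,246,225,284,190,255)));W=np.array([onz(*T,q,.012) for q in po]);print('pad outer',po,W.mean(0),[round(np.linalg.norm(W[i]-W[(i+1)%4]),4) for i in range(4)])
fs=quad(big(masked(s,180,268,178,238,0,62)));W=np.array([onz(*S,q,.012) for q in fs]);print('pad face scene',fs,W.mean(0),[round(np.linalg.norm(W[i]-W[(i+1)%4]),4) for i in range(4)])
```

```text
((413.951171875, 253.5609588623047), (9.358966827392578, 27.099096298217773), 12.094758033752441) ((420.68292236328125, 303.3536682128906), (12.025379180908203, 38.10639953613281), 51.34019088745117)
bar [ 0.47693645 -0.22543767  0.07652822] 0.002759078312545036
well pred [ 0.4584    -0.2963408  0.02     ] proj [440.13768266 261.35052539] [446.16060607 348.30028946] handle [415.07267265 253.80236357] [420.11010815 303.50719695]
ring top ((438.8997497558594, 261.5773620605469), (22.2939510345459, 23.37767219543457), 107.93141174316406) 105
[ 0.45796646 -0.2942297   0.016     ]
[ 0.45789969 -0.29336296  0.02      ]Traceback (most recent call last):
  File "<stdin>", line 24, in <module>
  File "m.py", line 18, in quad
    vx,vy,x,y=cv2.fitLine(k.astype(np.float32),cv2.DIST_HUBER,0,.01,.01).ravel();L.append((np.array([x,y]),np.array([vx,vy])))
              ~~~~~~~~~~~^^^^^^^^^^^^^^^^^^^^^^^^^^^^^^^^^^^^^^^^^^^^^^^
cv2.error: OpenCV(4.12.0) /io/opencv/modules/imgproc/src/linefit.cpp:50: error: (-215:Assertion failed) count > 0 in function 'fitLine2D_wods'
```

View pics/r.png

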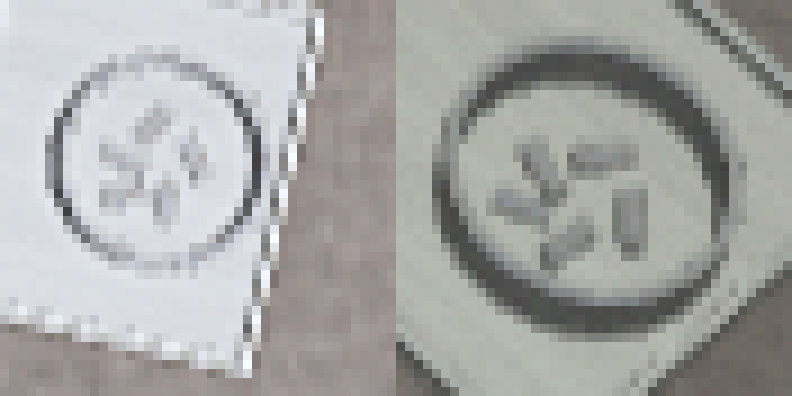

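Run:
```python
from m import *
t=cv2.imread('pics/top0.png');s=cv2.imread('pics/scene0.png')
T=load('top0');S=load('scene0')
def fit(im,M,f,z):
    c=big(f);r=cv2.minAreaRect(c);b=cv2.boxPoints(r)
    W=np.array([onz(*M,q,z) for q in b]);print(r,W.mean(0).round(4),[round(float(np.linalg.norm(W[i]-W[(i+1)%4])),4) for i in range(4)])
    return r[0]
h=masked(t,180,238,233,275,0,128)
a=fit(t,T,h,.012)
f=masked(s,185,262,182,232,0,58);q=quad(big(f));print(q)
W=np.array([onz(*S,x,.012) for x in q]);print(W.round(4).tolist(),W.mean(0),[round(float(np.linalg.norm(W[i]-W[(i+1)%4])),4) for i in range(4)])
print(tri(ray(*T,a),ray(*S,proj(*S,W.mean(0)))))
```

```text
((208.08084106445312, 253.99560546875), (36.21739959716797, 53.70538330078125), 86.90594482421875) [0.4842 0.26   0.012 ] [0.1293, 0.0872, 0.1288, 0.0872]
[[213.28839 181.03998]
 [257.47583 203.52415]
 [231.93362 229.06638]
 [187.76923 204.59898]]
[[0.524, 0.3238, 0.012], [0.53, 0.1987, 0.012], [0.4448, 0.1958, 0.012], [0.44, 0.32, 0.012]] [0.48470926 0.25958019 0.012     ] [0.1252, 0.0853, 0.1244, 0.084]
(array([0.48438932, 0.25971675, 0.01216496]), np.float64(0.0006814562030258438))
```

Emit:
apply_moves(
  rows=[
    [[-0.1,-0.04,0.043,0,0,0,0],[-0.1,-0.08,0.086,0,0,0,0],[-0.1,-0.09,0.097,0,0,0,0],[-0.1,-0.09,0.097,0,0,0,0],[-0.1,-0.09,0.097,0,0,0,0],[-0.1,-0.09,0.097,0,0,0,0],[-0.1,-0.09,0.097,0,0,0,0],[-0.1,-0.09,0.097,0,0,0,0],[-0.1,-0.09,0.097,0,0,0,0],[-0.1,-0.09,0.097,0,0,0,0]],
  ],
  newtons=25,
)

```text
time_s: 0.93
tool_pos: [0.3543, 0.2776, 0.1949]
eef_rot: [[0.369, 0.93, -0.0], [0.93, -0.369, -0.0], [-0.0, -0.0, -1.0]]
wrist_force: [1.1, 0.0, -0.2]
width: 0.0387
```

Emit:
apply_moves(
  rows=[
    [[-0.1,-0.09,0.097,0,0,0,0],[-0.1,-0.09,0.097,0,0,0,0],[-0.1,-0.09,0.097,0,0,0,0],[-0.1,-0.09,0.097,0,0,0,0],[-0.1,-0.09,0.097,0,0,0,0],[-0.1,-0.09,0.097,0,0,0,0],[-0.1,-0.09,0.097,0,0,0,0],[-0.1,-0.08,0.086,0,0,0,0],[-0.1,-0.04,0.043,0,0,0,0],[-0.1,0,0,0,0,0,0]],
  ],
)

```text
time_s: 1.77
tool_pos: [0.4734, 0.0277, 0.1945]
eef_rot: [[0.372, 0.928, -0.001], [0.928, -0.372, -0.0], [-0.001, -0.001, -1.0]]
wrist_force: [0.7, 0.6, -0.5]
width: 0.0389
```

Emit:
apply_moves(
  rows=[
    [[-0.1,0,0,0,0,0,0.0385],[-0.1,0,0,0,0,0,0.0385],[-0.1,0,0,0,0,0,0.0385],[-0.1,0,0,0,0,0,0.0385],[-0.1,0,0,0,0,0,0.0385],[-0.1,0,0,0,0,0,0.0385],[-0.1,0,0,0,0,0,0.0385],[-0.1,0,0,0,0,0,0.0385],[-0.1,0,0,0,0,0,0.0385],[-0.1,0,0,0,0,0,0.0385]],
  ],
)

```text
time_s: 2.6
tool_pos: [0.4722, 0.0313, 0.195]
eef_rot: [[1.0, -0.022, -0.0], [-0.022, -1.0, 0.0], [-0.0, -0.0, -1.0]]
wrist_force: [0.3, -0.4, -0.3]
width: 0.0386
```

Emit:
apply_moves(
  rows=[
    [[-0.1,0,0,0,0,0,0.0385],[-0.1,0,0,0,0,0,0.0325],[-0.1,0,0,0,0,0,0],[-0.1,0,0,0,0,0,0],[-0.1,0,0,0,0,0,0],[-0.1,0,0,0,0,0,0],[-0.1,0,0,0,0,0,0],[-0.1,0,0,0,0,0,0],[-0.1,0,0,0,0,0,0],[-0.1,0,0,0,0,0,0]],
  ],
)

```text
time_s: 3.43
tool_pos: [0.4728, 0.0303, 0.1952]
eef_rot: [[0.972, -0.237, 0.0], [-0.237, -0.972, 0.0], [0.0, -0.0, -1.0]]
wrist_force: [0.3, 0.4, -1.2]
width: 0.0385
```

Emit:
apply_moves(
  rows=[
    [[-0.1,0.035,0.0465,0,0,0,0],[-0.1,0.035,0.046,0,0,0,0],[-0.1,0,0,0.09,0,0,0],[-0.1,0,0,0.12,0,0,0],[-0.1,0,0,0.12,0,0,0],[-0.1,0,0,0.12,0,0,0],[-0.1,0,0,0.09,0,0,0],[-0.1,0,0,0,0,0,0],[-0.1,0,0,0,0,0,0],[-0.1,0,0,0,0,0,0]],
  ],
)

```text
time_s: 4.27
tool_pos: [0.4852, 0.0031, 0.0618]
eef_rot: [[0.971, -0.238, 0.002], [-0.238, -0.971, -0.0], [0.002, 0.0, -1.0]]
wrist_force: [0.6, -0.1, -0.1]
width: 0.0383
```

Run:
```python
from h import *
P=[]
for i in range(3):
    a=snap('top','top1');P.append(ctrl.get_obs()['tool_pos'])
b=snap('scene','scene1');P.append(ctrl.get_obs()['tool_pos'])
print(np.array(P).round(4))
cv2.imwrite('pics/v1.png',np.hstack([cv2.resize(a['image'][180:320,250:390],(400,400)),cv2.resize(b['image'][180:320,250:390],(400,400))]))
```

```text
[[0.4856 0.0031 0.0623]
 [0.4857 0.0031 0.0623]
 [0.4856 0.0032 0.0621]
 [0.4854 0.0033 0.0618]]
```

View pics/v1.png

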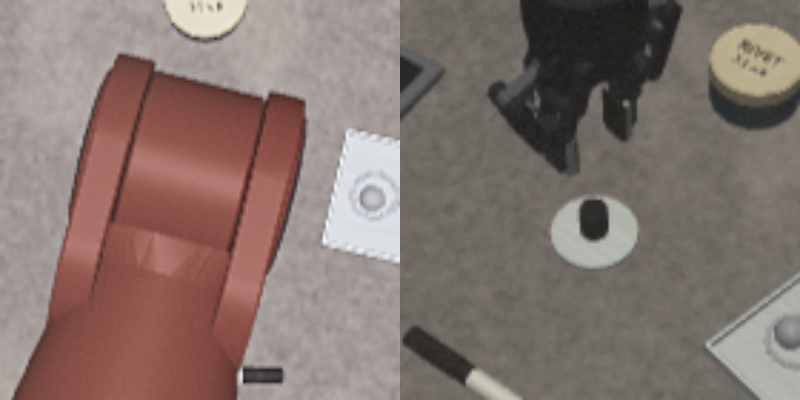

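Emit:
apply_moves(
  rows=[
    [[-0.1,-0.004,0,0.06,0,0,0],[-0.1,0,0,0.07,0,0,0],[-0.1,0,0,0.05,0,0,0],[-0.1,0,0,0.014,0,0,0],[-0.1,0,0,0,0,0,0],[-0.1,0,0,0,0,0,0],[-0.8,0,0,0,0,0,0],[-0.8,0,0,0,0,0,0],[-0.8,0,0,0,0,0,0],[-0.8,0,0,0,0,0,0]],
  ],
  newtons=25,
)

```text
time_s: 5.3
tool_pos: [0.4837, 0.0038, 0.0122]
eef_rot: [[0.971, -0.237, 0.001], [-0.237, -0.971, -0.0], [0.001, -0.0, -1.0]]
wrist_force: [1.4, -0.5, -0.0]
width: 0.0087
```

Run:
```python
from h import *
b=snap('scene','scene2');o=ctrl.get_obs();print(o['tool_pos'],o['wrist_force'],o['width'])
cv2.imwrite('pics/v2.png',cv2.resize(b['image'][200:300,260:380],(720,600),interpolation=2))
```

```text
[0.48353641 0.00385609 0.01202967] [-0.7098204  -0.69096387 -0.29032671] 0.008448493713643822
```

View pics/v2.png

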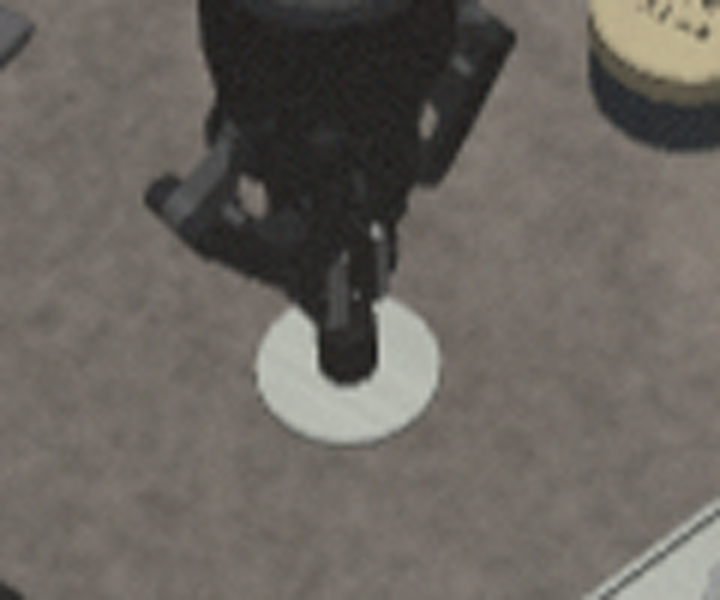

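Run:
```python
from h import *
S=load('scene2');o=ctrl.get_obs()
p=o['tool_pos'];print(p)
for z in(0,.0187,.03,.04,.05,.06):
    u=proj(*S,p+[0,0,z]);print(z,u,((u-[260,200])*6).round())
im=cv2.imread('pics/scene2.png')[235:270,295:335].astype(float)*3
cv2.imwrite('pics/v3.png',cv2.resize(im.clip(0,255).astype(np.uint8),(800,700),interpolation=0)[:600])
im=cv2.imread('pics/top1.png')
d=snap('top','top2');cv2.imwrite('pics/v4.png',cv2.resize(d['image'][200:300,260:380],(720,600)))
```

```text
[0.48353641 0.00385609 0.01202967]
0 [316.91611307 260.2669882 ] [341. 362.]
0.0187 [316.66252957 254.65616209] [340. 328.]
0.03 [316.50597838 251.19228714] [339. 307.]
0.04 [316.36529327 248.07946773] [338. 288.]
0.05 [316.22254869 244.92108001] [337. 270.]
0.06 [316.07769908 241.71611597] [336. 250.]
```

View pics/v3.png

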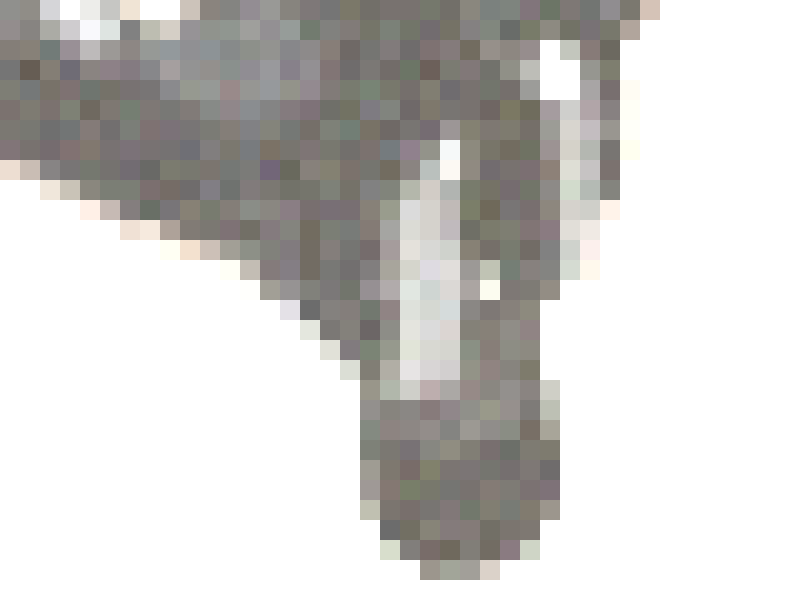

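Emit:
apply_moves(
  rows=[
    [[-0.8,0,0,-0.05,0,0,0],[-0.8,0,0,-0.1,0,0,0],[-0.8,0,0,-0.1,0,0,0],[-0.8,0,0,-0.05,0,0,0],[-0.8,0,0,0,0,0,0],[-0.8,0,0,0,0,0,0],[-0.8,0,0,0,0,0,0],[-0.8,0,0,0,0,0,0],[-0.8,0,0,0,0,0,0],[-0.8,0,0,0,0,0,0]],
  ],
)

```text
time_s: 6.23
tool_pos: [0.4827, 0.0041, 0.0858]
eef_rot: [[0.971, -0.237, -0.001], [-0.237, -0.971, 0.0], [-0.001, -0.0, -1.0]]
wrist_force: [0.2, -0.5, 0.3]
width: 0.0085
```

Run:
```python
from h import *
b=snap('scene','scene3');o=ctrl.get_obs();print(o['tool_pos'],o['eef_rot'],o['width'],o['joint_pos'])
print(proj(*load('scene3'),o['tool_pos']),proj(*load('scene3'),o['tool_pos']+[0,0,.0187]))
a=lambda n,y0=205,x0=280:cv2.resize((cv2.imread(f'pics/{n}.png')[y0:y0+70,x0:x0+70]*2.0).clip(0,255).astype(np.uint8),(400,400),interpolation=0)
cv2.imwrite('pics/v5.png',np.hstack([a('scene1'),a('scene3')]))
```

```text
[0.48285434 0.00402602 0.08600525] [[ 9.71430870e-01 -2.37320332e-01 -1.06070378e-03]
 [-2.37320027e-01 -9.71431438e-01  4.06700925e-04]
 [-1.12691940e-03 -1.43355584e-04 -9.99999355e-01]] 0.008546172976587217 [-1.50959065e+01 -1.43482651e+01 -2.51819009e+01  7.92311095e+01
  6.67044510e-03  8.86325232e+01]
[315.58213061 237.34757094] [315.29545032 231.09766484]
```

View pics/v5.png

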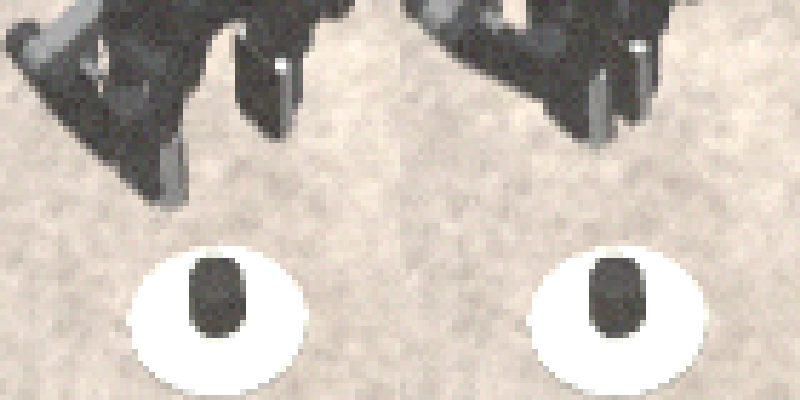

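Run:
```python
from h import *
d=snap('top','top3');cv2.imwrite('pics/v6.png',cv2.resize(d['image'][160:320,220:420],(750,600)))
```

```text
(no output)
```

View pics/v6.png

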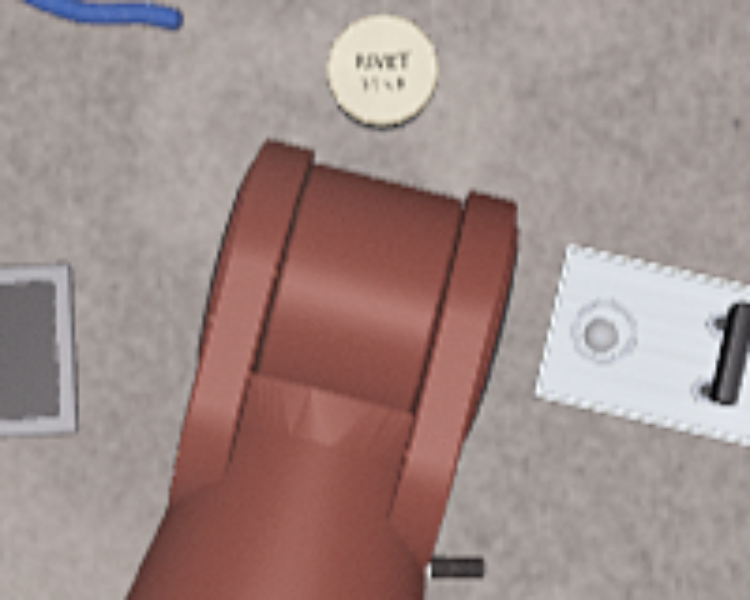

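Run:
```python
from h import *
d=cv2.imread('pics/top0.png');T=load('top0')
p=np.array([.2211,.5576,.1945]);x=np.array([.369,.929,0])
for z in(0,.013):
  for s in(-.0425,0,.0425): print(z,s,proj(*T,p+s*x+[0,0,z]).round(1))
c=(d[350:450,0:120]*2.).clip(0,255).astype(np.uint8);c=cv2.resize(c,(720,600),interpolation=0)
cv2.imwrite('pics/v7.png',c)
```

```text
0 -0.0425 [ 67.2 388. ]
0 0 [ 48.1 380.6]
0 0.0425 [ 29.1 373.2]
0.013 -0.0425 [ 64.5 389.2]
0.013 0 [ 45.2 381.7]
0.013 0.0425 [ 25.9 374.3]
```

View pics/v7.png

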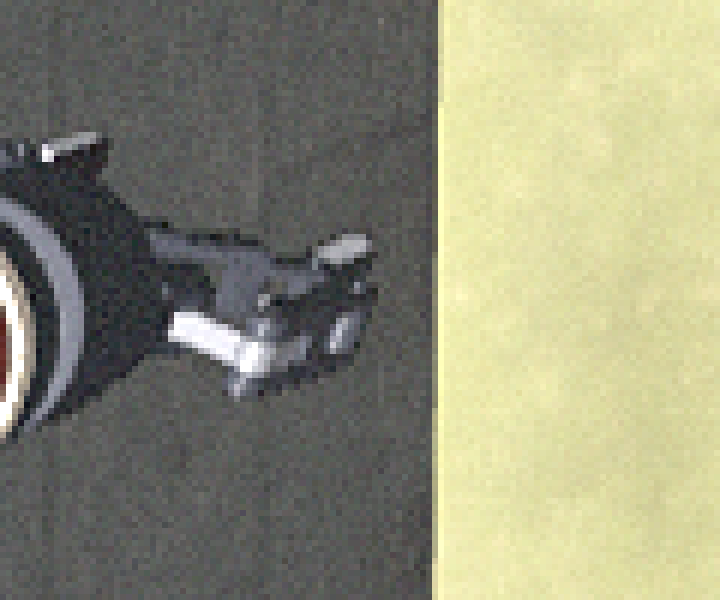

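Emit:
apply_moves(
  rows=[
    [[0,0.004,0,0,0,0,0],[0,0,0,0,0,0,0],[0,0,0,0.04,0,0,0],[0,0,0,0.08,0,0,0],[0,0,0,0.08,0,0,0],[0,0,0,0.08,0,0,0],[0,0,0,0.04,0,0,0],[0,0,0,0,0,0,0],[0,0,0,0,0,0,0],[0,0,0,0,0,0,0]],
  ],
)

```text
time_s: 7.17
tool_pos: [0.485, 0.0035, 0.0078]
eef_rot: [[0.971, -0.237, 0.001], [-0.237, -0.971, -0.0], [0.001, -0.0, -1.0]]
wrist_force: [0.8, 0.2, -0.0]
width: 0.0427
```

```bash
cat > look.py <<'E'
from h import *
import sys
def look(tag,y0=205,x0=280,s=70,g=2.):
    b=snap('scene','scene'+tag);o=ctrl.get_obs();print(o['time_s'],o['tool_pos'].round(4),o['wrist_force'].round(1),o['width'].round(4))
    print(proj(*load('scene'+tag),o['tool_pos']))
    cv2.imwrite('pics/z%s.png'%tag,cv2.resize((b['image'][y0:y0+s,x0:x0+s]*g).clip(0,255).astype(np.uint8),(560,560),interpolation=0))
E
python3 -c "
from look import *
look('4')"
```

```text
Traceback (most recent call last):
  File "look.py", line 4, in look
    b=snap('scene','scene'+tag);o=ctrl.get_obs();print(o['time_s'],o['tool_pos'].round(4),o['wrist_force'].round(1),o['width'].round(4))
                                                                                                                    ^^^^^^^^^^^^^^^^
AttributeError: 'float' object has no attribute 'round'
```

```bash
sed -i "s/o\['width'\].round(4)/round(float(o['width']),4)/" look.py
python3 -c "
from look import *
look('4')"
```

```text
7.2667 [0.4853 0.0034 0.008 ] [-0.4  0.4  0.8] 0.0427
[317.66628002 260.99313731]
```

View pics/z4.png

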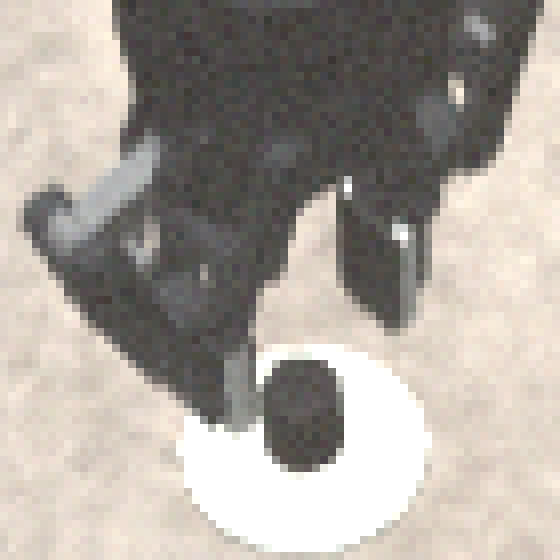

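Emit:
apply_moves(
  rows=[
    [[0,0,0,0.02,0,0,0],[0,0,0,0.024,0,0,0],[0,0,0,0.024,0,0,0],[0,0,0,0.02,0,0,0],[0,0,0,0,0,0,0],[0,0,0,0,0,0,0],[0,0,0,0,0,0,0],[0,0,0,0,0,0,0],[0,0,0,0,0,0,0],[0,0,0,0,0,0,0]],
  ],
)

```text
time_s: 8.1
tool_pos: [0.4845, 0.0036, -0.0151]
eef_rot: [[0.971, -0.237, 0.0], [-0.237, -0.971, -0.0], [0.0, -0.0, -1.0]]
wrist_force: [-0.2, -0.6, -0.3]
width: 0.043
```

```bash
python3 -c "
from look import *
look('5')"
```

```text
8.15 [ 0.4845  0.0036 -0.0151] [ 0.5 -0.7 -0. ] 0.0428
[317.64095771 267.89321127]
```

View pics/z5.png

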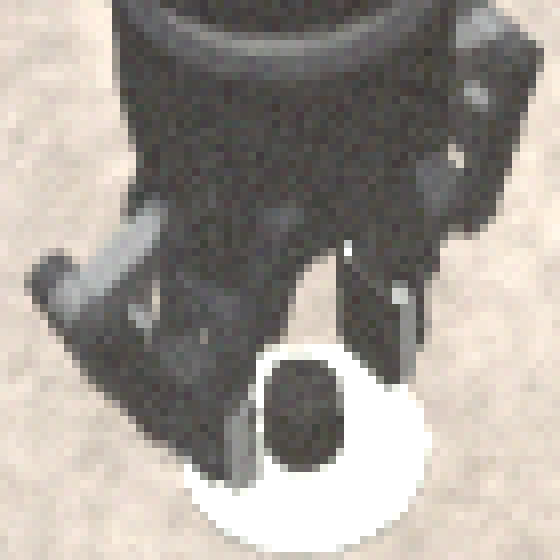

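Emit:
apply_moves(
  rows=[
    [[0,0,0,0.008,0,0,0],[0,0,0,0.008,0,0,0],[0,0,0,0.008,0,0,0],[-0.8,0,0,0,0,0,0],[-0.8,0,0,0,0,0,0],[-0.8,0,0,0,0,0,0],[-0.8,0,0,0,0,0,0],[-0.8,0,0,0,0,0,0],[-0.8,0,0,0,0,0,0],[-0.8,0,0,0,0,0,0]],
  ],
  newtons=25,
)

```text
time_s: 8.98
tool_pos: [0.4843, 0.0037, -0.0213]
eef_rot: [[0.971, -0.237, 0.0], [-0.237, -0.971, 0.0], [0.0, -0.0, -1.0]]
wrist_force: [-0.4, 0.4, -1.1]
width: 0.019
```

```bash
python3 -c "
from look import *
look('6')"
```

```text
9.0333 [ 0.4843  0.0037 -0.0213] [ 0.7 -0.8 -0. ] 0.0192
[317.64140121 269.70873933]
```

View pics/z6.png

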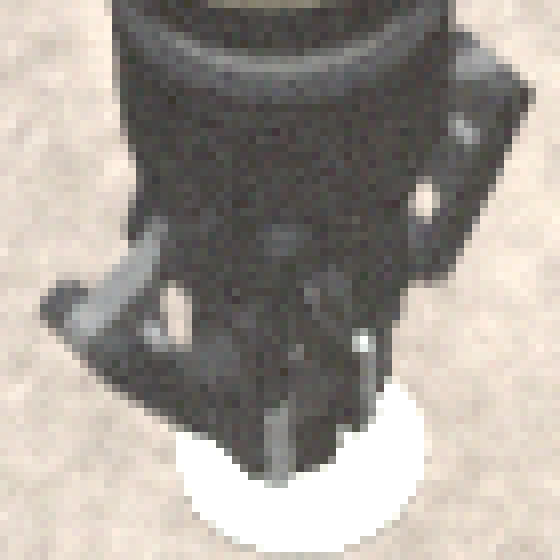

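Emit:
apply_moves(
  rows=[
    [[-0.8,0,0,-0.01,0,0,0],[-0.8,0,0,-0.05,0,0,0],[-0.8,0,0,-0.08,0,0,0],[-0.8,0,0,-0.08,0,0,0],[-0.8,0,0,-0.08,0,0,0],[-0.8,0,0,-0.08,0,0,0],[-0.8,0,0,-0.08,0,0,0],[-0.8,0,0,-0.06,0,0,0],[-0.8,0,0,0,0,0,0],[-0.8,0,0,0,0,0,0]],
  ],
)

```text
time_s: 9.87
tool_pos: [0.4849, 0.0035, 0.1092]
eef_rot: [[0.971, -0.237, 0.002], [-0.237, -0.971, -0.0], [0.002, -0.0, -1.0]]
wrist_force: [-0.2, -0.2, -0.6]
width: 0.0192
```

Emit:
apply_moves(
  rows=[
    [[-0.8,0.006,0.04,0,0,0,0],[-0.8,0.0125,0.08,0,0,0,0],[-0.8,0.0155,0.1,0,0,0,0],[-0.8,0.0155,0.1,0,0,0,0],[-0.8,0.0155,0.1,0,0,0,0],[-0.8,0.0155,0.1,0,0,0,0],[-0.8,0.0155,0.1,0,0,0,0],[-0.8,0.0155,0.1,0,0,0,0],[-0.8,0.0155,0.1,0,0,0,0],[-0.8,0.0155,0.1,0,0,0,0]],
  ],
)

```text
time_s: 10.7
tool_pos: [0.463, -0.2295, 0.1071]
eef_rot: [[0.971, -0.238, -0.002], [-0.238, -0.971, 0.001], [-0.002, -0.001, -1.0]]
wrist_force: [0.5, 0.4, -1.0]
width: 0.0189
```

Emit:
apply_moves(
  rows=[
    [[-0.8,0.0155,0.1,0,0,0,0],[-0.8,0.0125,0.08,0,0,0,0],[-0.8,0.009,0.06,0,0,0,0],[-0.8,0.0045,0.03,0,0,0,0],[-0.8,0,0,0,0,0,0],[-0.8,0,0,0,0,0,0],[-0.8,0,0,0,0,0,0],[-0.8,0,0,0,0,0,0],[-0.8,0,0,0,0,0,0],[-0.8,0,0,0,0,0,0]],
  ],
)

```text
time_s: 11.53
tool_pos: [0.4586, -0.2957, 0.1088]
eef_rot: [[0.972, -0.236, 0.0], [-0.236, -0.972, -0.0], [0.0, 0.0, -1.0]]
wrist_force: [0.4, -0.0, 0.2]
width: 0.0193
```

```bash
python3 -c "
from look import *
look('7',270,390,110)"
```

```text
11.5833 [ 0.4586 -0.2958  0.1088] [-0.1 -0.4 -1. ] 0.0192
[454.3956985  322.58545836]
```

View pics/z7.png

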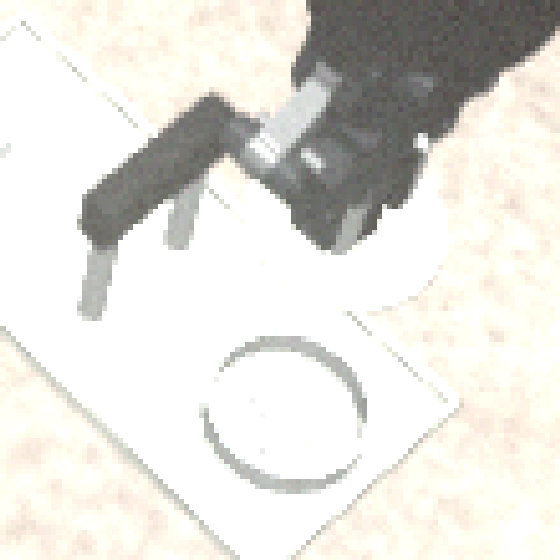

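Emit:
apply_moves(
  rows=[
    [[-0.8,0,0,0.04,0,0,0],[-0.8,0,0,0.07,0,0,0],[-0.8,0,0,0.08,0,0,0],[-0.8,0,0,0.08,0,0,0],[-0.8,0,0,0.07,0,0,0],[-0.8,0,0,0.04,0,0,0],[-0.8,0,0,0,0,0,0],[-0.8,0,0,0,0,0,0],[-0.8,0,0,0,0,0,0],[-0.8,0,0,0,0,0,0]],
  ],
)

```text
time_s: 12.42
tool_pos: [0.4591, -0.297, 0.015]
eef_rot: [[0.971, -0.237, 0.001], [-0.237, -0.971, -0.001], [0.002, 0.001, -1.0]]
wrist_force: [-0.6, 0.6, -0.1]
width: 0.019
```

```bash
python3 -c "
from look import *
look('8',310,405,75,1.2)
d=snap('top','top8');cv2.imwrite('pics/zt8.png',cv2.resize(d['image'][215:295,350:470],None,fx=6,fy=6))"
```

```text
12.4667 [ 0.459  -0.2969  0.015 ] [-0.3  0.1 -0.1] 0.0191
[446.19647371 349.54872226]
```

View pics/z8.png

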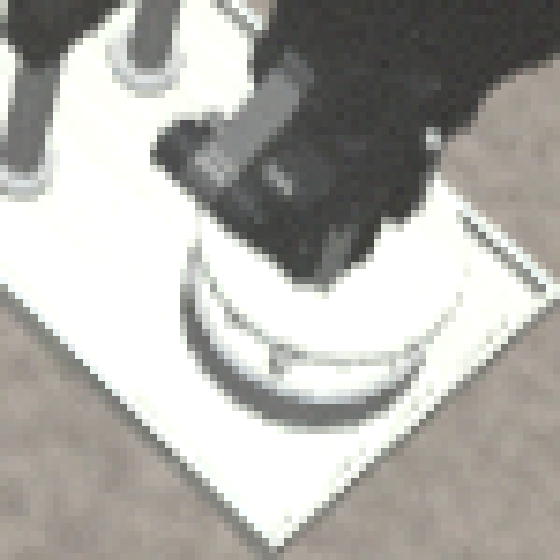

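View pics/zt8.png

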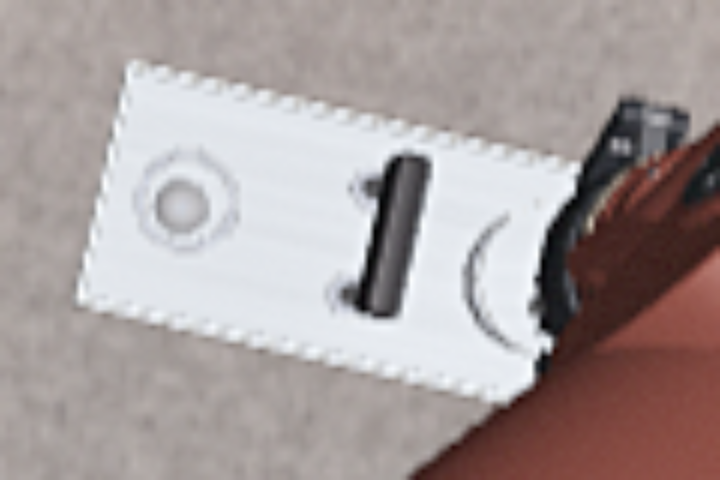

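Run:
```python
from h import *
im=cv2.imread('pics/scene8.png').astype(float);S=load('scene8')
c=((im[335:370,420:470]-130)*4).clip(0,255).astype(np.uint8);c=cv2.resize(c,None,fx=14,fy=14,interpolation=0)
def dr(cen,r,z,col):
    P=[(proj(*S,[cen[0]+r*np.cos(a),cen[1]+r*np.sin(a),z])-[420,335])*14+7 for a in np.linspace(0,6.28,90)]
    cv2.polylines(c,[np.int32(P)],True,col,1)
dr((.459,-.2969),.031,.0463,(0,0,255));dr((.459,-.2969),.031,.0423,(0,0,255))
dr((.4584,-.2963),.029,.020,(0,180,0))
cv2.imwrite('pics/y8.png',c)
```

```text
(no output)
```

View pics/y8.png

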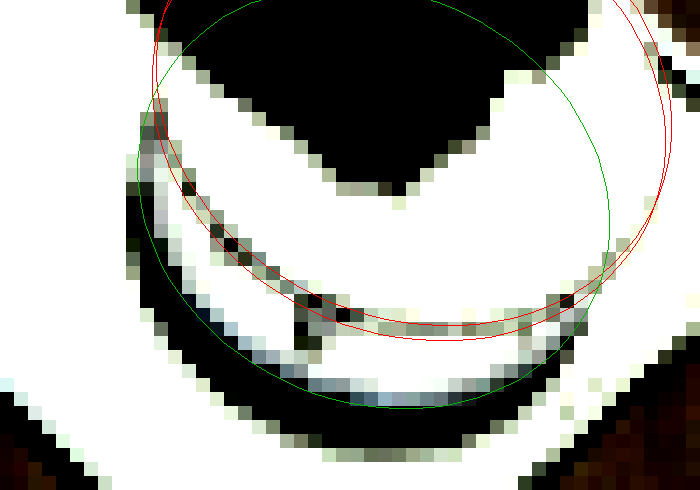

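Emit:
apply_moves(
  rows=[
    [[-0.8,-0.003,-0.002,0,0,0,0],[-0.8,0,0,0.02,0,0,0],[-0.8,0,0,0.02,0,0,0],[-0.8,0,0,0.012,0,0,0],[-0.8,0,0,0.012,0,0,0],[-0.8,0,0,0.01,0,0,0],[-0.8,0,0,0.008,0,0,0],[-0.8,0,0,0.004,0,0,0],[-0.8,0,0,0,0,0,0],[-0.8,0,0,0,0,0,0]],
  ],
)

```text
time_s: 13.35
tool_pos: [0.4577, -0.2955, -0.0075]
eef_rot: [[0.971, -0.237, -0.0], [-0.237, -0.971, 0.0], [-0.0, -0.0, -1.0]]
wrist_force: [-2.2, 3.1, 4.2]
width: 0.0187
```

Run:
```python
from look import *
look('9',310,405,75,1.2)
im=cv2.imread('pics/scene9.png').astype(float)
c=((im[335:370,420:470]-130)*4).clip(0,255).astype(np.uint8);cv2.imwrite('pics/y9.png',cv2.resize(c,None,fx=14,fy=14,interpolation=0))
```

```text
13.4 [ 0.4577 -0.2955 -0.0075] [-2.9  1.6  6.5] 0.0189
[443.16928719 355.4908585 ]
```

View pics/y9.png

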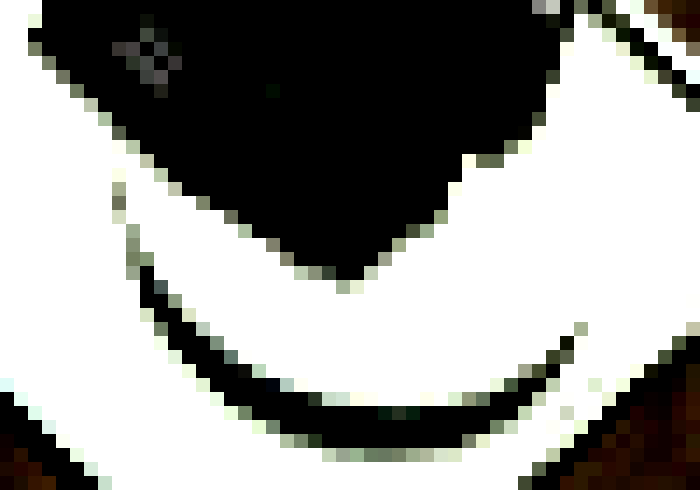

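Emit:
apply_moves(
  rows=[
    [[-0.4,0,0,0,0,0,0],[-0.2,0,0,0,0,0,0],[0,0,0,0,0,0,0],[0,0,0,0,0,0,0],[0,0,0,0,0,0,0],[0,0,0,0,0,0,0],[0,0,0,-0.03,0,0,0],[0,0,0,-0.06,0,0,0],[0,0,0,-0.1,0,0,0],[0,0,0,-0.1,0,0,0]],
  ],
)

```text
time_s: 14.23
tool_pos: [0.4573, -0.295, 0.0654]
eef_rot: [[0.971, -0.237, -0.001], [-0.237, -0.971, 0.001], [-0.001, -0.001, -1.0]]
wrist_force: [0.8, -0.5, -0.5]
width: 0.0427
```

Emit:
apply_moves(
  rows=[
    [[0,0,0,-0.12,0,0,0],[0,0,0,-0.12,0,0,0],[0,0,0,-0.12,0,0,0],[0,0,0,-0.06,0,0,0],[0,0,0,0,0,0,0],[0,0,0,0,0,0,0],[0,0,0,0,0,0,0],[0,0,0,0,0,0,0],[0,0,0,0,0,0,0],[0,0,0,0,0,0,0]],
  ],
)

```text
time_s: 15.07
tool_pos: [0.4574, -0.2952, 0.1687]
eef_rot: [[0.971, -0.237, -0.001], [-0.237, -0.971, 0.001], [-0.001, -0.001, -1.0]]
wrist_force: [0.2, 0.7, 0.8]
width: 0.0429
```

Run:
```python
from m import *
from look import look
look('10',260,345,140,1)
s=cv2.imread('pics/scene10.png');S=load('scene10')
c=((s[325:370,420:470].astype(float)-20)*1.6).clip(0,255).astype(np.uint8);c=cv2.resize(c,None,fx=12,fy=12,interpolation=0)
def dr(cen,r,z,col):
    P=[(proj(*S,[cen[0]+r*np.cos(a),cen[1]+r*np.sin(a),z])-[420,325])*12+6 for a in np.linspace(0,6.28,90)]
    cv2.polylines(c,[np.int32(P)],True,col,1)
dr((.4584,-.2963),.031,.024,(0,0,255));dr((.4584,-.2963),.010,.050,(255,0,0));dr((.4584,-.2963),.031,.020,(0,200,0))
cv2.imwrite('pics/y10.png',c)
```

```text
15.1167 [ 0.4575 -0.2953  0.1689] [ 0.3  0.4 -0. ] 0.0433
[460.24109134 303.32788319]
```

View pics/z10.png

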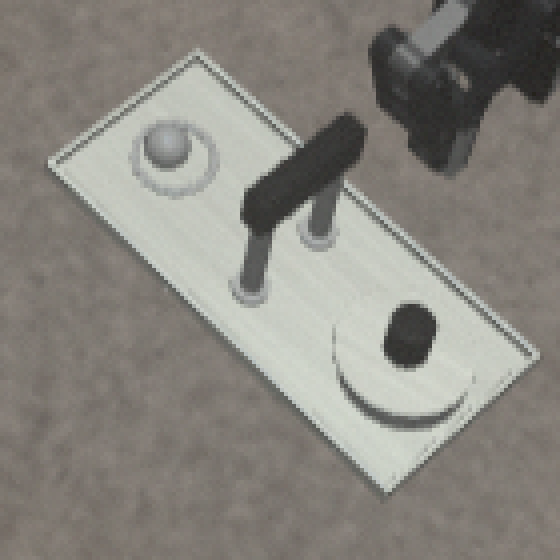

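View pics/y10.png

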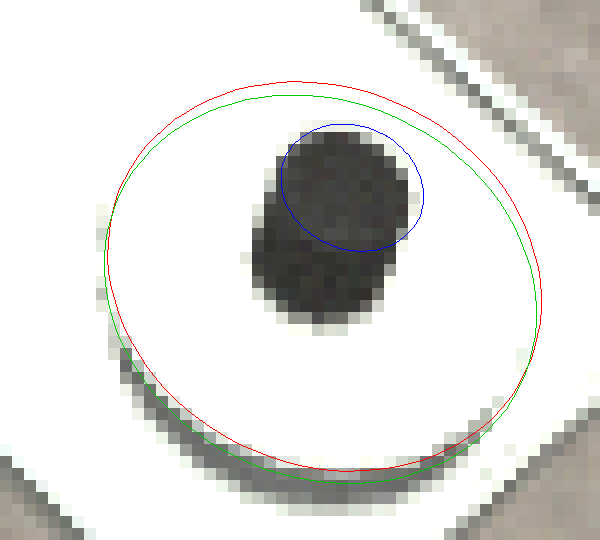

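Emit:
apply_moves(
  rows=[
    [[0,0.002,-0.06,0,0,0,0],[0,0.002,-0.1,0,0,0,0],[0,0.002,-0.087,0,0,0,0],[0,0,-0.04,0,0,0,0],[0,0,0,0,0,0,-0.0385],[0,0,0,0,0,0,-0.0385],[0,0,0,0,0,0,-0.0385],[0,0,0,0,0,0,-0.0385],[0,0,0,0,0,0,-0.0385],[0,0,0,0,0,0,-0.0385]],
  ],
)

```text
time_s: 15.95
tool_pos: [0.4763, -0.2258, 0.1696]
eef_rot: [[0.881, 0.473, -0.0], [0.473, -0.881, 0.0], [0.0, -0.0, -1.0]]
wrist_force: [-0.4, -0.4, 0.4]
width: 0.0426
```

Emit:
apply_moves(
  rows=[
    [[0,0,0,0,0,0,-0.0385],[0,0,0,0,0,0,-0.0385],[0,0,0,0,0,0,-0.0385],[0,0,0,0,0,0,-0.0385],[0,0,0,0,0,0,-0.0385],[0,0,0,0,0,0,-0.0385],[0,0,0,0,0,0,-0.038],[0,0,0,0,0,0,0],[0,0,0,0,0,0,0],[0,0,0,0,0,0,0]],
  ],
)

```text
time_s: 16.78
tool_pos: [0.4763, -0.2261, 0.1696]
eef_rot: [[0.241, 0.971, 0.0], [0.971, -0.241, 0.0], [0.0, 0.0, -1.0]]
wrist_force: [-0.4, -0.2, 0.5]
width: 0.0427
```

```bash
python3 -c "
from look import *
look('11',220,345,140,1.3);print(ctrl.get_obs()['eef_rot'].round(4))"
```

```text
16.8333 [ 0.4763 -0.2261  0.1696] [-0.5  0.3 -0.2] 0.0429
[426.87573886 273.20151187]
[[ 2.403e-01  9.707e-01  0.000e+00]
 [ 9.707e-01 -2.403e-01  1.000e-04]
 [ 1.000e-04 -0.000e+00 -1.000e+00]]
```

View pics/z11.png

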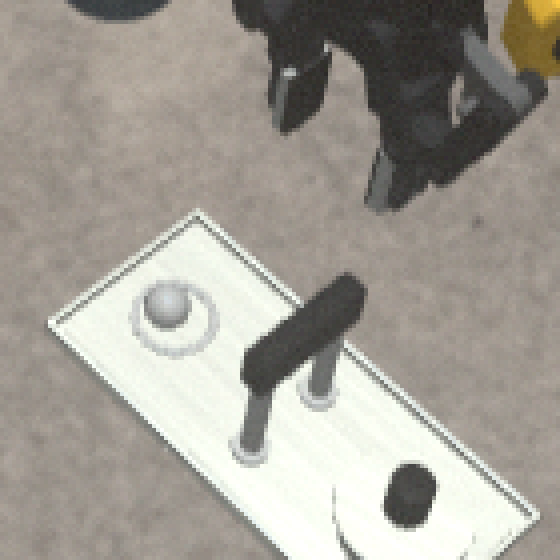

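Emit:
apply_moves(
  rows=[
    [[0,0,0,0.04,0,0,0],[0,0,0,0.08,0,0,0],[0,0,0,0.1,0,0,0],[0,0,0,0.1,0,0,0],[0,0,0,0.07,0,0,0],[0,0,0,0.036,0,0,0],[0,0,0,0,0,0,0],[0,0,0,0,0,0,0],[0,0,0,0,0,0,0],[0,0,0,0,0,0,0]],
  ],
)

```text
time_s: 17.67
tool_pos: [0.477, -0.2269, 0.0647]
eef_rot: [[0.238, 0.971, 0.002], [0.971, -0.238, -0.001], [-0.001, 0.002, -1.0]]
wrist_force: [-0.2, -0.1, -0.0]
width: 0.0425
```

```bash
python3 -c "
from look import *
look('12',250,370,100,1.5)"
```

```text
17.7167 [ 0.477  -0.2269  0.0645] [0.8 0.5 0.3] 0.0426
[419.78784076 307.41317441]
```

View pics/z12.png

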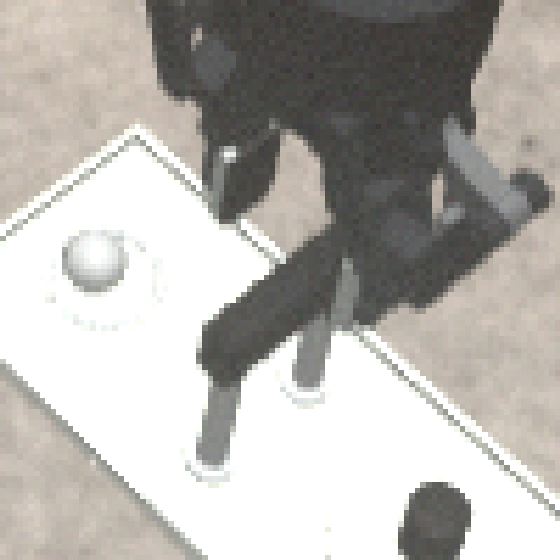

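Emit:
apply_moves(
  rows=[
    [[0,0,0,0.02,0,0,0],[0,0,0,0.04,0,0,0],[0,0,0,0.04,0,0,0],[0,0,0,0.036,0,0,0],[0,0,0,0.02,0,0,0],[0,0,0,0,0,0,0],[0,0,0,0,0,0,0],[0,0,0,0,0,0,0],[0,0,0,0,0,0,0],[0,0,0,0,0,0,0]],
  ],
  newtons=50,
)

```text
time_s: 18.55
tool_pos: [0.4766, -0.2265, 0.0247]
eef_rot: [[0.237, 0.971, 0.001], [0.971, -0.237, -0.0], [-0.0, 0.001, -1.0]]
wrist_force: [0.4, -0.6, 0.1]
width: 0.0426
```

```bash
python3 -c "
from look import *
look('13',250,370,100,1.5)"
```

```text
18.6 [ 0.4765 -0.2265  0.0246] [0.3 1.4 0.8] 0.0424
[416.86327896 319.02886258]
```

View pics/z13.png

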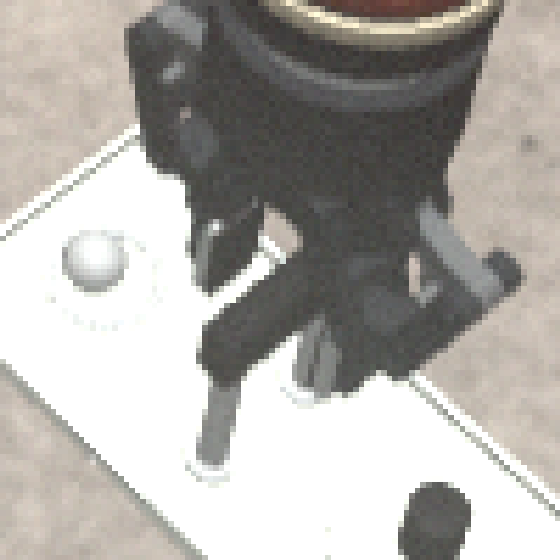

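Emit:
apply_moves(
  rows=[
    [[-0.2,0,0,0,0,0,0],[-0.3,0,0,0,0,0,0],[-0.4,0,0,0,0,0,0],[-0.5,0,0,0,0,0,0],[-0.58,0,0,0,0,0,0],[-0.64,0,0,0,0,0,0],[-0.7,0,0,0,0,0,0],[-0.85,0,0,0,0,0,0],[-0.95,0,0,0,0,0,0],[-0.95,0,0,0,0,0,0]],
  ],
  newtons=50,
)

```text
time_s: 19.43
tool_pos: [0.4763, -0.2263, 0.0243]
eef_rot: [[0.237, 0.971, 0.0], [0.971, -0.237, -0.0], [-0.0, 0.0, -1.0]]
wrist_force: [-0.7, -0.2, 2.7]
width: 0.0131
```

```bash
python3 -c "
from look import *
look('14',240,345,140,1.3)"
```

```text
19.4833 [ 0.4763 -0.2263  0.0243] [-1.1 -0.3  2.2] 0.0133
[416.70624815 319.16791377]
```

View pics/z14.png

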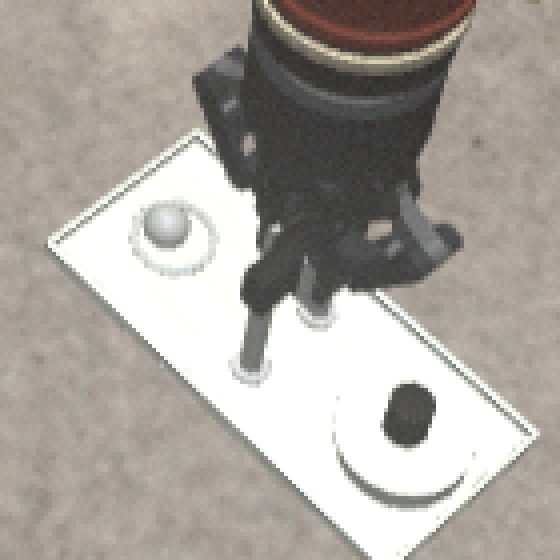

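Emit:
apply_moves(
  rows=[
    [[-0.95,0,0,-0.01,0,0,0],[-0.95,0,0,-0.02,0,0,0],[-0.95,0,0,-0.03,0,0,0],[-0.95,0,0,-0.04,0,0,0],[-0.95,0,0,-0.05,0,0,0],[-0.95,0,0,-0.06,0,0,0],[-0.95,0,0,-0.06,0,0,0],[-0.95,0,0,-0.05,0,0,0],[-0.95,0,0,-0.03,0,0,0],[-0.95,0,0,-0.018,0,0,0]],
  ],
)

```text
time_s: 20.32
tool_pos: [0.4768, -0.2267, 0.118]
eef_rot: [[0.237, 0.971, 0.002], [0.971, -0.237, -0.001], [-0.001, 0.002, -1.0]]
wrist_force: [0.5, -0.2, -6.3]
width: 0.0134
```

```bash
python3 -c "
from look import *
look('15',190,345,160,1.3)"
```

```text
20.3667 [ 0.4769 -0.2268  0.1181] [ 0.5 -0.  -3. ] 0.0133
[423.47029782 290.72938524]
```

View pics/z15.png

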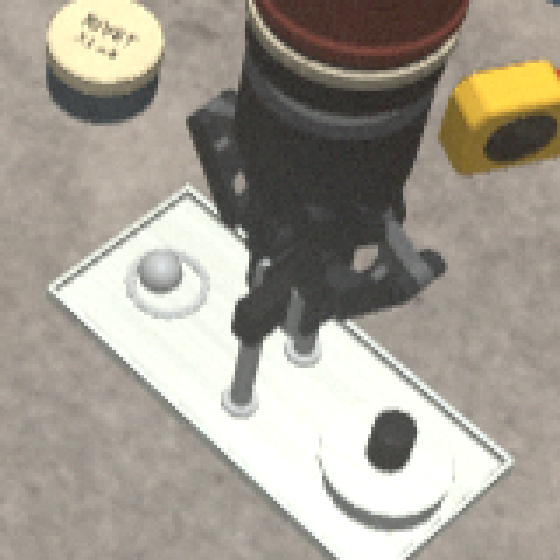

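Emit:
apply_moves(
  rows=[
    [[-0.95,0.005,-0.001,0,0,0,0],[-0.95,0.01,-0.0023,0,0,0,0],[-0.95,0.016,-0.0036,0,0,0,0],[-0.95,0.022,-0.005,0,0,0,0],[-0.95,0.028,-0.0064,0,0,0,0],[-0.95,0.034,-0.0077,0,0,0,0],[-0.95,0.04,-0.0091,0,0,0,0],[-0.95,0.042,-0.0095,0,0,0,0],[-0.95,0.042,-0.0095,0,0,0,0],[-0.95,0.042,-0.0095,0,0,0,0]],
  ],
)

```text
time_s: 21.2
tool_pos: [0.4774, -0.1529, 0.1162]
eef_rot: [[0.237, 0.972, 0.0], [0.972, -0.237, 0.0], [0.0, 0.0, -1.0]]
wrist_force: [0.7, -0.8, -4.5]
width: 0.0131
```

Emit:
apply_moves(
  rows=[
    [[-0.95,0.042,-0.0095,0,0,0,0],[-0.95,0.042,-0.0095,0,0,0,0],[-0.95,0.042,-0.0095,0,0,0,0],[-0.95,0.042,-0.0095,0,0,0,0],[-0.95,0.042,-0.0095,0,0,0,0],[-0.95,0.042,-0.0095,0,0,0,0],[-0.95,0.042,-0.0095,0,0,0,0],[-0.95,0.042,-0.0095,0,0,0,0],[-0.95,0.042,-0.0095,0,0,0,0],[-0.95,0.042,-0.0095,0,0,0,0]],
  ],
)

```text
time_s: 22.03
tool_pos: [0.4793, -0.0455, 0.1162]
eef_rot: [[0.237, 0.971, 0.0], [0.971, -0.237, 0.0], [0.0, 0.0, -1.0]]
wrist_force: [0.1, -0.5, -4.9]
width: 0.0134
```

Emit:
apply_moves(
  rows=[
    [[-0.95,0.042,-0.0095,0,0,0,0],[-0.95,0.042,-0.0095,0,0,0,0],[-0.95,0.042,-0.0095,0,0,0,0],[-0.95,0.042,-0.0095,0,0,0,0],[-0.95,0.042,-0.0095,0,0,0,0],[-0.95,0.042,-0.0095,0,0,0,0],[-0.95,0.042,-0.0095,0,0,0,0],[-0.95,0.042,-0.0095,0,0,0,0],[-0.95,0.042,-0.0095,0,0,0,0],[-0.95,0.042,-0.0095,0,0,0,0]],
  ],
)

```text
time_s: 22.87
tool_pos: [0.4812, 0.0621, 0.1162]
eef_rot: [[0.237, 0.971, 0.0], [0.971, -0.237, 0.0], [0.0, 0.0, -1.0]]
wrist_force: [0.4, -0.1, -5.0]
width: 0.0132
```

Emit:
apply_moves(
  rows=[
    [[-0.95,0.042,-0.0095,0,0,0,0],[-0.95,0.042,-0.0095,0,0,0,0],[-0.95,0.042,-0.0095,0,0,0,0],[-0.95,0.042,-0.0095,0,0,0,0],[-0.95,0.042,-0.0095,0,0,0,0],[-0.95,0.042,-0.0095,0,0,0,0],[-0.95,0.042,-0.0095,0,0,0,0],[-0.95,0.042,-0.0095,0,0,0,0],[-0.95,0.042,-0.0095,0,0,0,0],[-0.95,0.042,-0.0095,0,0,0,0]],
  ],
)

```text
time_s: 23.7
tool_pos: [0.483, 0.1698, 0.1162]
eef_rot: [[0.237, 0.971, 0.0], [0.971, -0.237, 0.0], [0.0, 0.0, -1.0]]
wrist_force: [-0.1, 0.5, -4.7]
width: 0.0132
```

Emit:
apply_moves(
  rows=[
    [[-0.95,0.042,-0.0095,0,0,0,0],[-0.95,0.042,-0.0095,0,0,0,0],[-0.95,0.042,-0.0095,0,0,0,0],[-0.95,0.042,-0.0095,0,0,0,0],[-0.95,0.04,-0.009,0,0,0,0],[-0.95,0.034,-0.0077,0,0,0,0],[-0.95,0.028,-0.0064,0,0,0,0],[-0.95,0.022,-0.005,0,0,0,0],[-0.95,0.016,-0.0036,0,0,0,0],[-0.95,0.01,-0.0023,0,0,0,0]],
  ],
)

```text
time_s: 24.53
tool_pos: [0.4844, 0.2506, 0.1162]
eef_rot: [[0.237, 0.971, -0.0], [0.971, -0.237, 0.0], [0.0, -0.0, -1.0]]
wrist_force: [-0.2, -0.1, -4.5]
width: 0.0133
```

Emit:
apply_moves(
  rows=[
    [[-0.95,0.01,-0.0023,0,0,0,0],[-0.95,0.009,-0.002,0,0,0,0],[-0.95,0.008,-0.002,0,0,0,0],[-0.95,0.006,-0.001,0,0,0,0],[-0.95,0.004,-0.001,0,0,0,0],[-0.95,0,0,0,0,0,0],[-0.95,0,0,0,0,0,0],[-0.95,0,0,0,0,0,0],[-0.95,0,0,0,0,0,0],[-0.95,0,0,0,0,0,0]],
  ],
)

```text
time_s: 25.37
tool_pos: [0.4845, 0.2596, 0.1162]
eef_rot: [[0.237, 0.971, 0.0], [0.971, -0.237, 0.0], [0.0, 0.0, -1.0]]
wrist_force: [0.3, -0.7, -5.0]
width: 0.0129
```

Run:
```python
from look import *
look('16',110,140,190,1.3)
d=snap('top','top16');cv2.imwrite('pics/zt16.png',cv2.resize(d['image'][160:340,120:320],(660,594)))
```

```text
25.4167 [0.4845 0.2596 0.1162] [ 0.7  0.3 -5. ] 0.0133
[214.14563029 169.70744914]
```

View pics/z16.png

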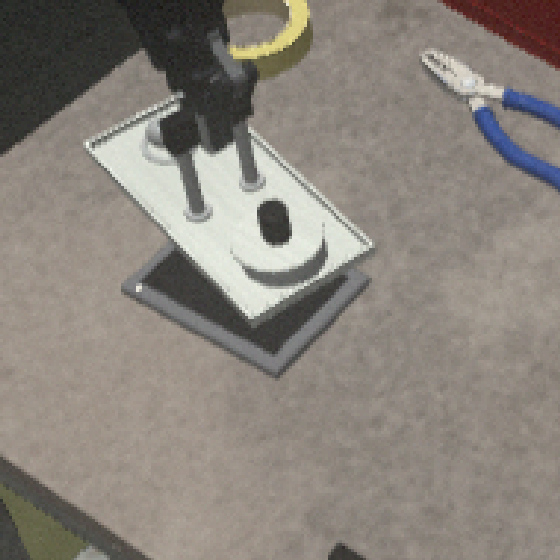

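View pics/zt16.png

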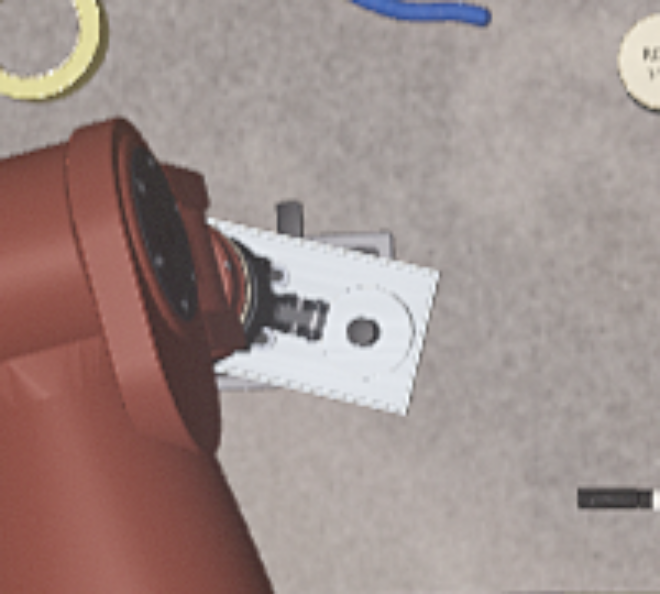

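Run:
```python
from h import *
T=load('top16');S=load('scene16')
A,e=tri(ray(*T,(252.7,241.8)),ray(*S,(266.2,193)));B,f=tri(ray(*T,(243.,285.0)),ray(*S,(226.2,218.)))
print(A,e,B,f,np.linalg.norm(A-B))
u=np.array([.2375,.9714]);c=((A+B)/2)[:2]+.108*u;print('centre',c,'expected',(.4845,.2597))
o=np.array([.4845,.2597])
for n,r in(('ball',.072),('lid',-.072)):
    print(n,[proj(*S,np.r_[o+r*u,.0919+z]) for z in(.015,.024,.050)])
```

```text
[0.50698508 0.14332971 0.10020674] 0.00040102852609735963 [0.41129844 0.16464828 0.10095679] 0.0029440650241109967 0.09803559084900626
centre [0.48479176 0.2589002 ] expected (0.4845, 0.2597)
ball [array([196.07240783, 154.47858577]), array([195.22471259, 151.29442097]), array([192.71703659, 141.87493466])]
lid [array([234.90991584, 192.69634262]), array([234.25790642, 189.55188935]), array([232.32611722, 180.23542748])]
```

```bash
python3 -c "
from h import *
o=ctrl.get_obs();print(o['time_s'],o['qd'].round(2),o['wrist_force'].round(1),o['width']);print(ctrl.job_done())"
```

```text
25.4667 [ 0.04  0.1  -0.   -0.02  0.09 -0.02] [-0.4  1.  -5.8] 0.013100069628368086
the job is handed in; nothing more can be done
None
```

The lid is seated in the well and let go. The tray was picked up by its handle and is held over the reader pad, and I handed the job in at 25.5 s. No verdict was reported.

**Last checks:**
- **Position:** triangulating two tray corners puts the tray's middle about 1 mm from the pad's centre. The underside is at about 0.091 m, which leaves about 79 mm of air above the pad.
- **Level and still:** the two corners differ by less than 1 mm in height, and the joints read as still.
- **Grip:** the opening reads 13 mm on the 14 mm bar, with about 5 N of load on the wrist.
- **Lid:** the top of its knob appears where a seated lid should be, to within about 1 pixel. Before the lift it sat about 1.5–2 mm off centre, inside the plug's 3 mm clearance.
- **Ball:** it is still inside its pocket ring, though partly hidden by the gripper in that view.

**What disagreed:** the images showed the fingertips about 37 mm higher than the reported TCP (tool centre point). The first close on the lid shut above the knob without touching it. I measured that offset in the scene images and used it for both grasps.

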